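# Refit the slicer's thickness dial and set it to closed

## Robot

A 7-joint arm with a two-finger parallel gripper is mounted at the origin on the work surface. World frame = base frame: x ahead of the robot, y to its left, z up, the work surface at z = 0. Lengths are in mm, angles in rad, forces in N, time in s.
With the tool pointing down it reaches from about 425 to 875 mm from the base axis. Payload 8.4 kg.
Tool frame: the origin (TCP) lies on the centre line of the jaws, within the pads' length; the fingertips stand 22 mm ahead of it and the grasp point (between the pads) lies 3 mm ahead of it (env.tip_extent is the z of the fingertips in the tool frame, in mm); z points along the fingers, y is the line along which they close (so a half turn about z gives the same grasp; the last joint's range is limited). The gripper opens to 85 mm and grips with 20 to 120 N. Pads are 22 mm wide; open, the fingers measure 114 mm over their backs; the gripper's body (76 mm by 85 mm) begins 54 mm behind the grasp point. The pads swing forward as they close: fully open they stand 13 mm farther back than shut.
Start: joints at [-1.35, 0.333, 0.04, 1.465, -0.013, 1.343, -0.059], TCP at [204.346, 617.014, 225.808] pointing down, gripper open.
Joint ranges: [-2.58, 2.58], [-0.38, 2.09], [-1.3, 1.39], [0.25, 2.4], [-1.5, 4.64], [0.08, 2.09], [-2.65, 2.65]. Speed limits (rad/s): [2.22, 2.22, 2.79, 2.79, 3.14, 3.14, 3.14].

## Interface

Orientations are given as a rotation vector (axis times angle).
In Python, from station import get_state, eyes, env gives the robot as it stands. The module is installed in compiled form; this text tells all that it offers.
- The arm moves only by the tool jog_arm, never from a script. Its argument "motion" is a list of rows, each an object with "translation": the shift along the tool's x, y, z each as a share of 300 mm, from -1 to 1, a list of three; "rot": the turn, a rotation vector about the tool's x, y, z each as a share of 0.5 rad, from -1 to 1, a list of three. In form: [{"translation": [dx, dy, dz], "rot": [ax, ay, az]}, ...]. A call has exactly 8 rows; each row shifts and turns the commanded pose from where the row before left it, along the tool's axes as they then stand; what a row does not reach is not made up. A row lasts 1/12 s, in which the tool goes at most 41.7 mm and 7.16 degrees, less where a joint would pass 70% of its speed; a pose out of reach is approached as far as the arm can. A call with a number of a shift or a turn outside -1 to 1 is refused whole. A call with a gripper value outside its range is refused whole. "jaw" is the opening, from 0 (shut) to 1 (fully open), set as the call begins (left out, the last holds). The fingers move at their own pace and stop on an object; "newtons" is the grip in N (left out, the last holds). Time passes only in rows, so rows that do not move let the fingers close, or fill a call up. It gives the time, the measured TCP pose, the force, the opening and the grip force at its end, in the units of the state.
- get_state(): the state, without advancing time (a new reading comes with each control period).
- eyes.grab_frame(name): name is "scene" or "side" or "wrist"; returns (picture, depth): 400x640x3 uint8, red, green, blue; 400x640 float32, mm along the optical axis (not along the pixel's ray), 0 where there is no reading.
- eyes.camera_info(name): a dict with "mtx" (3x3 intrinsics, pixels), "view" (4x4, takes a point from world to camera coordinates). Camera axes: x right, y up, looking along -z (the intrinsics and any distortion apply to the point x, -y, -z); pixel columns grow to the right and rows downward; lengths in mm; the calibration is good to about 2 mm. The wrist camera is an equidistant fisheye: a pixel r from the principal point sees the ray r / f radians off the axis. A picture is of the moment at which its call begins: read the wrist's pose just before it. camera_info takes no time and is no camera call; for the wrist camera it gives the pose at the moment of the call.
- env.close_job(): hands the job in; it is judged then, once.
The state is a dict: "time_s": time; "joint_positions": joint angles; "qd": joint speeds; "joint_torque": joint torques, N m; "tool_pos": TCP position; "tcp_rot": TCP orientation; "ft_force": force on the tool from outside, world axes, zero at the start; "ft_torque": the same for the moment, N m; "grip_width": finger opening in mm; "grip_force": force on a finger pad.
Only numpy, scipy, OpenCV 4.12 (cv2) and the standard library are available. Lean on these libraries where they do the work, as an engineer would, in place of code of your own. Each camera call takes 0.05 s, during which the arm holds its last target. There are 200 camera calls.

## Task

The slicer's black thickness dial has been washed and stands in the steel tray. Fit it fully home on the slicer's keyed spindle, pressing only lightly (5 to 10 N is plenty; forcing it damages the key) and turning it until it drops over the key down onto the deck, then turn the fitted dial clockwise until its white pointer is at the red closed mark and let go. Leave everything else where it is.

Things in the scene. Friction and masses are not known exactly. Their poses are not given: they have to be found in the camera images.
- dial: black eight-sided thickness dial, 40 mm across flats, 40 mm high, 0.09 kg, standing upright in the tray. Origin at the centre of its underside, z up; its flats look along its own +x and every 45 deg from it. From below: a bore 13.6 mm across, 32 mm deep, and beside it towards +x a keyway 7.2 mm wide, reaching 13.8 mm from the axis, as deep as the bore
- dial_top (a point): centre of the dial's top, 40 mm above its underside; axes as the dial's. The white pointer line runs from here along the dial's +x to the edge and down that side. The keyway lies below the pointer
- slicer: aluminium meat slicer, fixed. Origin on the table straight below the spindle axis, z up; its own -x leads from the spindle axis to the red closed mark, its +y to the motor housing (to 0.26 m high) and blade (to 0.39 m) that begin 0.22 m from the spindle. Its deck is 90 mm high, with a flat round grey boss 80 mm across, top at 100 mm, round the spindle
- seat (a point): point on the spindle axis on top of the boss, 100 mm above the table; the dial's underside rests here when home. One brass key, 5 mm wide, stands on one side of the spindle, reaching 12 mm from the axis and 16 mm above this point: a dial whose keyway is not over the key stops with its underside 16 mm up, and drops when they agree within about 0.1 rad
- spindle_tip (a point): top of the round steel spindle, 30 mm above the boss: 12 mm thick, its top 3 mm tapered to 7 mm. It turns about z with about 0.08 N m of friction and stays where left; its key can go from 17 deg clockwise of the mark to 120 deg anticlockwise. Its angle is not measured: at the start the key points somewhere from 28 to 85 deg anticlockwise of the mark, seen from above
- closed_mark (a point): the red closed mark on the boss, 32 mm from the spindle axis, towards the slicer's -x; the pointer of the seated dial must end towards it
- tray: steel tray, fixed, 230 mm (x) by 160 mm (y), walls 14 mm high, 4 mm thick, floor 4 mm thick; origin at the centre of its underside. The dial and the red knob stand in its two halves, 50 to 60 mm to +x and -x of its centre, either way round
- lock_knob: red round lock knob, 30 mm across, 28 mm high, standing in the tray beside the dial: not the part to fit; origin at the centre of its underside
- bowl: yellow bowl, 150 mm across, 70 mm high; origin at the centre of its underside
- brush: blue cleaning brush lying on the table; origin at the middle of its underside
- tub: cardboard tub, 98 mm across, 66 mm high; origin at the centre of its underside
Mind the look-alikes: they are no part of the job. What is shaped like the dial but turquoise is not meant.

How it is judged:
By the outcome, as a careful person would: the job done as asked, in the order asked, and still so for the second after the job is handed in, with the robot touching nothing.
It also fails if it takes over 64 s, if anything falls off the work surface, if the arm or the gripper's body presses on something with over 40 N, if the wrist force passes 120 N, or if a joint passes its speed limit or range.

## Working session

There is one attempt and no reset: what is moved stays moved. The work goes in short steps, Python scripts to look and compute and a tool call to move; the robot and the scene stay as the last step left them, time stands still between calls to the robot, and variables do not carry over. Pictures are saved under pics/ and viewed, at most 10 in all, crops included, and the job is handed in when it is done.

Besides the shell and the picture viewer there is one more tool, called after "Emit:" as name([rows], argument=value, ...), one row to a line, values as JSON. jog_arm: Moves the arm, as the interface text tells. Its arguments: {"type":"object","properties":{"motion":{"type":"array","items":{"type":"object","properties":{"translation":{"type":"array","items":{"type":"number","minimum":-1,"maximum":1}},"rot":{"type":"array","items":{"type":"number","minimum":-1,"maximum":1}}}}},"jaw":{"type":"number"},"newtons":{"type":"number"}},"required":["motion"]}

```bash
ls; mkdir -p pics; cat > h.py <<'E'
import numpy as np, cv2
from station import get_state, eyes, env
from scipy.spatial.transform import Rotation as R
def grab(n):
    ci=eyes.camera_info(n); p,d=eyes.grab_frame(n); return p,d,np.array(ci['mtx']),np.array(ci['view']),ci
def ray(u,v,K,V,fish=False):
    x=(u-K[0,2])/K[0,0]; y=(v-K[1,2])/K[1,1]
    if fish:
        t=np.hypot(x,y); s=np.sin(t)/max(t,1e-9); c=np.array([x*s,-y*s,-np.cos(t)])
    else: c=np.array([x,-y,-1.])
    Rm=V[:3,:3]; o=-Rm.T@V[:3,3]; return o,Rm.T@c
def onz(u,v,z,K,V,fish=False):
    o,d=ray(u,v,K,V,fish); return o+d*(z-o[2])/d[2]
E
python3 - <<'E'
from h import *
s=get_state(); print({k:np.round(v,3) for k,v in s.items()})
for n in ['scene','side','wrist']:
    p,d,K,V,ci=grab(n); cv2.imwrite(f'pics/{n}0.png',p[:,:,::-1]); np.savez(f'{n}0.npz',p=p,d=d,K=K,V=V)
    print(n,ci.keys(),K.tolist(),(-V[:3,:3].T@V[:3,3]).round(),V[:3,:3].round(2).tolist())
a=cv2.imread('pics/scene0.png');b=cv2.imread('pics/side0.png');
E
```

```text
pics
{'time_s': np.float64(0.0), 'joint_positions': array([-1.35 ,  0.334,  0.04 ,  1.466, -0.013,  1.343, -0.058]), 'qd': array([-0.   , -0.   , -0.   ,  0.   , -0.001, -0.001,  0.001]), 'joint_torque': array([-0.0000e+00, -6.5856e+01,  1.3650e+00, -4.0554e+01,  1.7000e-02,
        1.3000e-02, -0.0000e+00]), 'tool_pos': array([204.208, 616.585, 224.919]), 'tcp_rot': array([-5.000e-01, -3.101e+00,  3.000e-03]), 'ft_force': array([-0.299, -0.118, -0.691]), 'ft_torque': array([0.016, 0.032, 0.029]), 'grip_force': np.float64(0.0), 'grip_width': np.float64(85.252)}
scene dict_keys(['mtx', 'view']) [[442.39408104987075, 0.0, 311.7286098719075], [0.0, 442.39408104987075, 198.1968252696745], [0.0, 0.0, 1.0]] [1116. -500.  823.] [[0.49, 0.87, -0.01], [-0.66, 0.37, 0.66], [0.58, -0.31, 0.75]]
side dict_keys(['mtx', 'view']) [[410.34087310343136, 0.0, 319.020129944707], [0.0, 410.34087310343136, 197.4940663827744], [0.0, 0.0, 1.0]] [ 334. -741.  537.] [[0.92, -0.38, 0.0], [0.21, 0.52, 0.83], [-0.32, -0.76, 0.56]]
wrist dict_keys(['mtx', 'view']) [[309.70691628693146, 0.0, 315.4257765099073], [0.0, 309.70691628693146, 196.11973521067478], [0.0, 0.0, 1.0]] [134. 639. 373.] [[0.32, 0.95, -0.0], [-0.91, 0.3, -0.29], [-0.27, 0.09, 0.96]]
```

View pics/scene0.png

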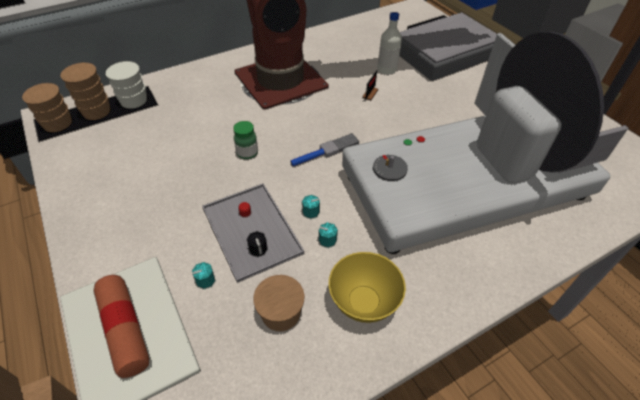

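View pics/side0.png

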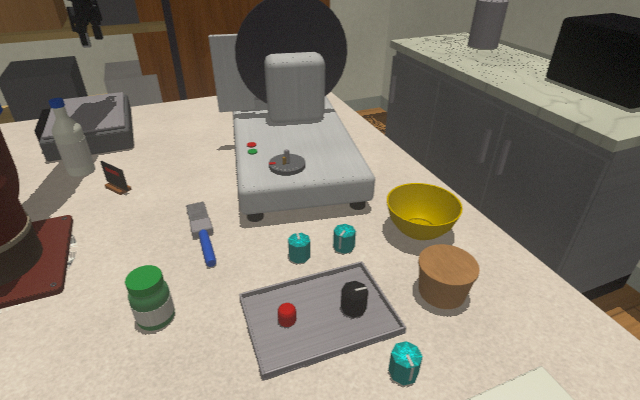

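The scene view shows the dial at about (257,243) and the boss and spindle at (390,165). In the side view the dial is at (355,297) and the spindle at (287,158). The turquoise parts are look-alikes.

```bash
python3 - <<'E'
from h import *
out=[]
for n,(du,dv),(su,sv) in [('scene',(257,243),(390,165)),('side',(355,297),(287,158))]:
    z=np.load(n+'0.npz'); p,d,K,V=z['p'],z['d'],z['K'],z['V']
    def cr(u,v,w,h,s): return cv2.resize(p[v-h:v+h,u-w:u+w,::-1],None,fx=s,fy=s,interpolation=cv2.INTER_CUBIC)
    out.append(np.hstack([cr(du,dv,20,25,6),cr(su,sv,28,25,6)]))
    # dial: depth points
    uu,vv=np.meshgrid(np.arange(640),np.arange(400))
    x=(uu-K[0,2])/K[0,0]*d; y=-(vv-K[1,2])/K[1,1]*d
    P=(np.stack([x,y,-d],-1)-V[:3,3])@V[:3,:3]
    w=P[dv-25:dv+25,du-25:du+25]; m=(w[...,2]>36)&(w[...,2]<55)&(p[dv-25:dv+25,du-25:du+25].max(-1)<256)
    t=w[m]; print(n,'dial top depth',t.mean(0),len(t),np.median(t,0),np.ptp(t,axis=0))
    w=P[sv-25:sv+25,su-25:su+25]; c=p[sv-25:sv+25,su-25:su+25].astype(int)
    m=(w[...,2]>96)&(w[...,2]<104); t=w[m]; 
    mm=(w[...,2]>85)&(w[...,2]<94)
    print(n,'boss',t.mean(0),len(t), (t.min(0)+t.max(0))/2,np.ptp(t,axis=0)); 
    s=w[w[...,2]>118]; print('spindle',s.mean(0),s.max(0),len(s))
    r=(c[...,0]>c[...,1]+50)&(c[...,0]>c[...,2]+50)
    for a,b in np.argwhere(r): print('red',b+su-25,a+sv-25,c[a,b],w[a,b].round(),onz(b+su-25,a+sv-25,100,K,V).round(1))
cv2.imwrite('pics/c.png',np.vstack(out)); print(np.vstack(out).shape)
E
```

```text
scene dial top depth [ 566.34392416 -338.41676065   43.83923555] 280 [ 567.13915106 -338.56906787   44.21175366] [41.12958776 40.77068888 12.06600999]
scene boss [571.1936923    2.83633245 100.18055706] 641 [558.57430774  29.33339012  99.8762832 ] [100.40568027 130.09069403   7.68304865]
spindle [635.78689699 -57.34687971 210.92744364] [1116.17382204    8.63767677  823.4233607 ] 33
red 383 155 [147  87  86] [530.  13. 101.] [528.8  13.9 100. ]
red 384 155 [147  78  76] [531.  15. 101.] [529.9  15.9 100. ]
red 385 155 [139  84  82] [532.  18. 101.] [531.1  18.  100. ]
red 383 156 [130  52  51] [534.  10. 103.] [531.6  11.9 100. ]
red 384 156 [142  39  37] [535.  12. 103.] [532.7  13.9 100. ]
red 385 156 [140  49  47] [536.  14. 103.] [533.9  16.  100. ]
red 383 157 [118  56  56] [535.  10. 100.] [534.4   9.9 100. ]
red 384 157 [136  40  39] [535.  13.  99.] [535.5  12.  100. ]
red 385 157 [140  41  38] [540.  11. 104.] [536.7  14.  100. ]
red 386 157 [123  52  48] [539.  15. 101.] [537.8  16.1 100. ]
red 384 158 [120  51  50] [540.   8. 102.] [538.3  10.  100. ]
red 385 158 [128  48  
[... 685 characters left out ...]
3 162 [165  51  49] [539.  11. 103.] [540.1  15.5 100. ]
red 274 162 [180  48  42] [541.  12. 102.] [542.1  14.7 100. ]
red 275 162 [150  80  79] [544.  13. 101.] [544.1  13.8 100. ]
red 269 163 [165  65  63] [531.  15. 100.] [530.8  14.5 100. ]
red 270 163 [178  47  42] [533.  14. 100.] [532.8  13.7 100. ]
red 271 163 [179  45  41] [534.  11. 101.] [534.8  12.9 100. ]
red 272 163 [180  49  46] [536.   9. 102.] [536.8  12.1 100. ]
red 273 163 [179  46  41] [539.  11. 100.] [538.8  11.3 100. ]
red 274 163 [171  47  42] [541.  10. 100.] [540.8  10.4 100. ]
red 275 163 [142  66  65] [542.   7. 101.] [542.8   9.6 100. ]
red 270 164 [103  50  45] [532.  10. 100.] [531.6   9.5 100. ]
(600, 576, 3)
```

View pics/c.png

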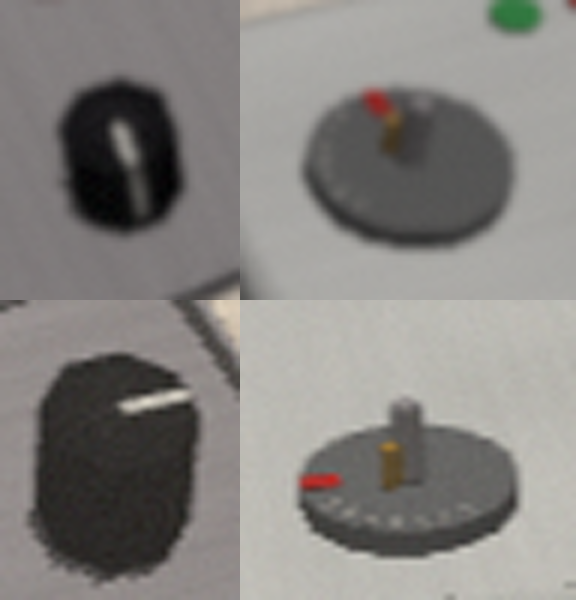

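The crops show the dial's pointer in both views. The brass key is at about (387.5,159) in the scene view and (284,157.5) in the side view, and the red mark is on the boss's -x side.

```bash
python3 - <<'E'
from h import *
Z={n:np.load(n+'0.npz') for n in('scene','side')}
def f(n,u,v,z): return onz(u,v,z,Z[n]['K'],Z[n]['V']).round(1)[:2]
for n,pts in [('scene',dict(p0=(256.7,238.8,44),p1=(259.2,245.2,44),key=(387.5,159.2,116),sp=(392.3,157.2,130))),('side',dict(p0=(355,290,44),p1=(366.7,287.8,44),key=(284,157.5,116),sp=(286.7,150.2,130)))]:
    q={k:f(n,*v) for k,v in pts.items()}; print(n,q,'pointer',np.degrees(np.arctan2(*(q['p1']-q['p0'])[::-1])))
    z=Z[n];p=z['p'];K,V=z['K'],z['V']
    # boss ellipse: grey dark on deck
    g=p.max(-1); su,sv=(390,168) if n=='scene' else (287,164)
    m=np.zeros(g.shape,np.uint8); m[sv-20:sv+20,su-26:su+26]=(g[sv-20:sv+20,su-26:su+26]<125)
    c=max(cv2.findContours(m,0,1)[0],key=cv2.contourArea)[:,0]
    w=np.array([onz(u,v,100,K,V)[:2] for u,v in cv2.convexHull(c)[:,0]]); print('boss',cv2.minEnclosingCircle(w.astype(np.float32)))
    # dial top
    du,dv=(257,243) if n=='scene' else (355,297)
    m[:]=0; m[dv-30:dv+30,du-20:du+20]=g[dv-30:dv+30,du-20:du+20]<75
    c=max(cv2.findContours(m,0,1)[0],key=cv2.contourArea); print('dial box',cv2.boundingRect(c))
s=get_state(); Rm=R.from_rotvec(s['tcp_rot']).as_matrix(); print(Rm.round(3))
E
```

```text
scene {'p0': array([ 564.5, -335.7]), 'p1': array([ 582.5, -338. ]), 'key': array([558.3,   3.4]), 'sp': array([569.3,   6.6])} pointer -7.281668807535109
boss ((570.6491088867188, 2.8585076332092285), 43.71226119995117)
dial box (247, 231, 21, 26)
side {'p0': array([ 565. , -337.8]), 'p1': array([ 584.6, -340.6]), 'key': array([560. ,  -2.3]), 'sp': array([567.9,   1.6])} pointer -8.130102354156001
boss ((568.35791015625, 4.504444599151611), 55.280418395996094)
dial box (340, 281, 28, 37)
[[-0.949  0.314 -0.   ]
 [ 0.314  0.949 -0.001]
 [-0.    -0.001 -1.   ]]
```

```bash
python3 - <<'E'
from h import *
H={}
for n in('scene','side'):
    z=np.load(n+'0.npz'); d,K,V=z['d'],z['K'],z['V']
    uu,vv=np.meshgrid(np.arange(640),np.arange(400))
    P=(np.stack([(uu-K[0,2])/K[0,0]*d,-(vv-K[1,2])/K[1,1]*d,-d],-1)-V[:3,3])@V[:3,:3]
    P=P[d>0]; P=P[(P[:,0]>150)&(P[:,0]<950)&(P[:,1]>-450)&(P[:,1]<750)&(P[:,2]<700)]
    for x,y,h in P: k=(int(x//50),int(y//50)); H[k]=max(H.get(k,0),h)
print('     '+' '.join('%4d'%(y*50) for y in range(-9,15)))
for x in range(3,19): print('%4d '%(x*50)+' '.join('%4d'%H.get((x,y),-1) for y in range(-9,15)))
z=np.load('side0.npz');K,V=z['K'],z['V']
q=V[:3,:3]@np.array([0,0,0.])+V[:3,3]; print(K[0,2]+K[0,0]*q[0]/-q[2],K[1,2]-K[1,1]*q[1]/-q[2])
E
```

```text
-450 -400 -350 -300 -250 -200 -150 -100  -50    0   50  100  150  200  250  300  350  400  450  500  550  600  650  700
 150    5    4    5    5    4    6    4    5    4    5    5    5    8   65    5  123    5   74   76  347  358  356   75   -1
 200    7    6    5   91   93    5    5    5    4    5    5    4   65   65    5    4    4   75   74   75  358  352  345   59
 250    5    6    4   93   94    6    5    5    5    6    5    4    4    5    4    8    5   59   57   56   59   62   55   45
 300    6    4    5    5    4    6    4   22   23   20    4    4    5    5    3    5    4    4    5    6    3    2    2    1
 350   16   18   17   17   15   20   23   23   24   22    4    5    4    4    4    4    5    4    4    2    1    1    2    4
 400   15    8   35   15   17    5    4   57   79    2    1    1    3    3    4    4    4    4    2    2    2    1    1    2
 450   17    9   36   17   15    5    4   92   93   93   94   93   91   87    1  302    1    3    1    2    2    2    2    1
 500   16   43   46   17   42   43    4   92  103  103   97   95   94   93   93  301   89    2    1    1 
[... 358 characters left out ...]
1   -1   -1   -1   -1   -1    2    4
 700   69   70   70   72   72   71   88   93   93   93   94   93   93  258  390   91   -1   -1   -1   -1    0    3    4    4
 750   67   69   69   72   33   36   73    4   78   90   92   92   93  240  376  146  216  216   -1    0    4    2    4    2
 800    4    4    4   72   73   72   71    4    5    4    3    3    4    4  331   94  215  217    3    3    3    4    0    0
 850    4    4    4    4   73   73    4    4    4    4    4    4    4    4    3    3    3    3    3    3    2    0    0    0
 900    2    3    4    5    4    3    3    4    4    4    3    3    3    3    4    5    5    3    5    2    2    1    0    0
-0.7817105954659951 266.33944452449543
```

Emit:
jog_arm([
  {"translation": [-0.0735, -0.114, 0], "rot": [0, 0, 0]},
  {"translation": [-0.0735, -0.114, 0], "rot": [0, 0, 0]},
  {"translation": [-0.0735, -0.114, 0], "rot": [0, 0, 0]},
  {"translation": [-0.0735, -0.114, 0], "rot": [0, 0, 0]},
  {"translation": [-0.0735, -0.114, 0], "rot": [0, 0, 0]},
  {"translation": [-0.0915, -0.075, 0], "rot": [0, 0, 0]},
  {"translation": [-0.0915, -0.075, 0], "rot": [0, 0, 0]},
  {"translation": [-0.0915, -0.075, 0], "rot": [0, 0, 0]},
], jaw=1)

```text
time_s: 0.82
tool_pos: [312.6, 328.3, 225.9]
tcp_rot: [-0.5, -3.101, -0.001]
ft_force: [0.9, 0.9, 0.2]
grip_width: 85.4
grip_force: 0.0
```

Emit:
jog_arm([
  {"translation": [-0.0915, -0.075, 0], "rot": [0, 0, 0]},
  {"translation": [-0.0915, -0.075, 0], "rot": [0, 0, 0]},
  {"translation": [-0.083, -0.084, 0], "rot": [0, 0, 0]},
  {"translation": [-0.083, -0.084, 0], "rot": [0, 0, 0]},
  {"translation": [-0.083, -0.084, 0], "rot": [0, 0, 0]},
  {"translation": [-0.083, -0.084, 0], "rot": [0, 0, 0]},
  {"translation": [-0.083, -0.084, 0], "rot": [0, 0, 0]},
  {"translation": [-0.083, -0.084, 0], "rot": [0, 0, 0]},
])

```text
time_s: 1.48
tool_pos: [444.8, 77.8, 225.9]
tcp_rot: [0.5, 3.101, 0.001]
ft_force: [1.3, -0.2, 0.6]
grip_width: 85.5
grip_force: 0.0
```

```bash
python3 - <<'E'
from h import *
s=get_state(); print(s['joint_positions'].round(2),s['tool_pos'],s['tcp_rot'])
p,d,K,V,_=grab('wrist'); cv2.imwrite('pics/w1.png',p[:,:,::-1]); np.savez('w1.npz',p=p,d=d,K=K,V=V)
E
```

```text
[-0.86 -0.12  0.55  1.94  0.06  1.3   0.92] [444.75533666  77.76929232 225.87845008] [5.00267199e-01 3.10142279e+00 6.91963139e-04]
```

View pics/w1.png

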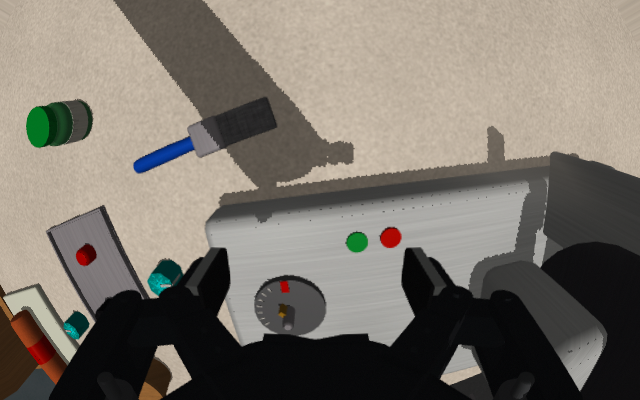

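Wrist view: boss centre at about (290,305), red mark at (284,287), and key at (283,311) beside the spindle tip at (288,322).

```bash
python3 - <<'E'
from h import *
z=np.load('w1.npz'); p,K,V=z['p'].astype(int),z['K'],z['V']
cv2.imwrite('pics/w1c.png',cv2.resize(z['p'][270:345,245:335,::-1],None,fx=8,fy=8,interpolation=cv2.INTER_CUBIC))
r=(p[...,0]>p[...,1]+60)&(p[...,0]>p[...,2]+60); r[:275]=0; r[300:]=0; r[:,:270]=0; r[:,300:]=0
v,u=np.argwhere(r).mean(0); print('red',u,v,onz(u,v,100,K,V,True))
g=p.max(-1); print(g[305,250:330])
c=((p[...,0]>p[...,2]+35)&(p[...,1]>p[...,2]+15)); c[:300]=0;c[330:]=0;c[:,:270]=0;c[:,300:]=0
for v,u in np.argwhere(c): print(u,v,p[v,u],onz(u,v,116,K,V,True).round(1)[:2])
E
```

```text
red 284.2043010752688 286.61290322580646 [536.87325699  11.84706693 100.        ]
[170 170 170 170 113  78 101 112  90  73  55  72  78  77  77  78  78  78
  78  77  77  78  78  78  78  78  78  78  61  43  44  50  50  49  50  59
  51  36  35  37  75  79  79  78  79  79  79  79  79  78  79  79  79  79
  80  78  79  78  79  78  79  79  79  79  78  79  79  79  80  79  80  79
  79  79  78  86 135 170 170 169]
282 304 [50 36  9] [547.1   6.9]
281 305 [50 35  8] [548.    5.5]
282 305 [50 36  8] [548.3   6.5]
283 305 [49 34  8] [548.6   7.4]
284 305 [50 35  9] [548.9   8.4]
281 306 [50 34  8] [549.2   5. ]
282 306 [49 34  8] [549.5   6. ]
283 306 [48 34  8] [549.8   7. ]
284 306 [49 34  7] [550.1   8. ]
285 306 [51 36  8] [550.4   9. ]
280 307 [50 35  8] [550.2   3.5]
281 307 [49 34  8] [550.5   4.5]
282 307 [50 34  7] [550.8   5.5]
283 307 [48 34  9] [551.1   6.5]
284 307 [50 35  8] [551.4   7.5]
285 307 [50 36  8] [551.7   8.5]
286 307 [49 36 12] [552.    9.5]
280 308 [51 35  9] [551.4   3. ]
281 308 [50 35  7] [551.7   4. ]
282 308 [49 34  8] [552.   5.]
283 308 [48 34  8] [552.3   6. ]
2
[... 1219 characters left out ...]
1. ]
280 314 [139  99  21] [559.  -0.]
281 314 [138  98  20] [559.3   1. ]
282 314 [140 100  20] [559.6   2. ]
283 314 [129  91  19] [559.9   3. ]
284 314 [107  76  16] [560.2   4. ]
285 314 [80 57 16] [560.5   5.1]
279 315 [118  91  47] [560.   -1.5]
280 315 [130  96  30] [ 5.603e+02 -5.000e-01]
281 315 [140 100  20] [5.606e+02 5.000e-01]
282 315 [141 101  20] [560.9   1.5]
283 315 [123  86  18] [561.2   2.5]
284 315 [104  74  20] [561.5   3.5]
285 315 [83 62 26] [561.8   4.6]
280 316 [103  85  59] [561.5  -1. ]
281 316 [125  94  39] [561.8  -0. ]
282 316 [141 101  25] [562.1   1. ]
283 316 [97 69 18] [562.4   2. ]
282 317 [114  86  43] [5.634e+02 5.000e-01]
283 317 [82 62 34] [563.7   1.5]
```

View pics/w1c.png

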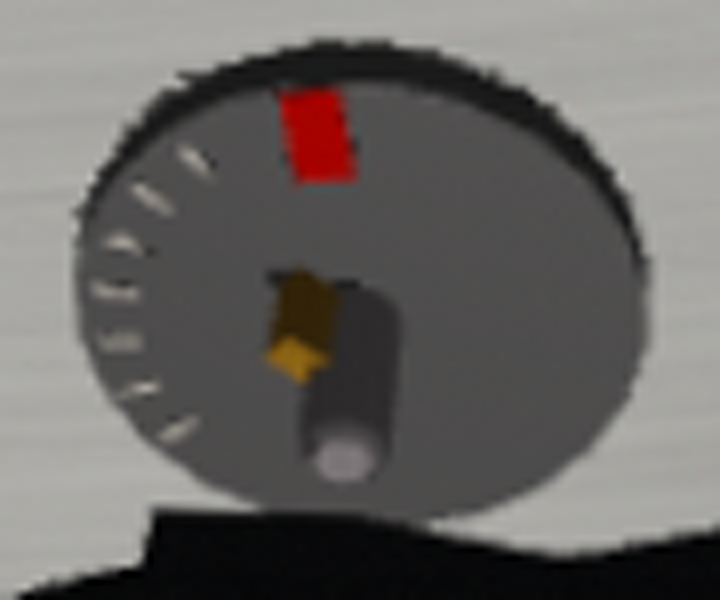

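The crop shows the key top (corners near (265,355), (295,338), (328,355) and (303,382)), the spindle tip at (344,458) and the boss rim.

```bash
python3 - <<'E'
from h import *
z=np.load('w1.npz'); K,V=z['K'],z['V']
f=lambda x,y,h: onz((x+.5)/8+245-.5,(y+.5)/8+270-.5,h,K,V,True)[:2].round(1)
sp=f(344,458,130); print('tip',sp)
k=[f(*q,116) for q in((265,355),(295,338),(328,355),(303,382))]; print('key',k,np.mean(k,0))
rd=[f(*q,100) for q in((280,92),(340,88),(357,182),(294,184))]; print('red',rd,np.mean(rd,0))
b=np.array([f(*q,100) for q in((350,82),(648,300),(78,290),(110,200),(510,130),(600,430),(250,500),(150,430))]); 
A=np.c_[2*b,np.ones(len(b))]; s=np.linalg.lstsq(A,(b**2).sum(1),rcond=None)[0]; print('boss',s[:2],np.sqrt(s[2]+s[0]**2+s[1]**2))
for c in (sp,s[:2]): 
  for q in (np.mean(k,0),np.mean(rd,0)): print(np.degrees(np.arctan2(*(q-c)[::-1]))%360, np.hypot(*(q-c)))
# dial in wrist? 
q=V[:3,:3]@np.array([565,-339,44])+V[:3,3]; print(q)
E
```

```text
tip [567.2   6.5]
key [array([558.2,  -2.3]), array([556.6,   2.5]), array([560.6,   5.7]), array([564. ,   0.8])] [559.85    1.675]
red [array([528.9,   9.7]), array([530.6,  17.5]), array([545.3,  14.3]), array([543.2,   6.1])] [537.   11.9]
boss [567.36505883   6.58029993] 38.8451667989182
213.28340084109982 8.792219571871504
169.8621961469149 30.67898303399255
213.13366635866373 8.974300896268339
170.063108977872 30.827520277249715
[-356.97051349 -210.46327851 -408.27582715]
```

Emit:
jog_arm([
  {"translation": [-0.0741, -0.1085, 0], "rot": [0, 0, 0]},
  {"translation": [-0.0741, -0.1085, 0], "rot": [0, 0, 0]},
  {"translation": [-0.0741, -0.1085, 0], "rot": [0, 0, 0]},
  {"translation": [-0.0741, -0.1085, 0], "rot": [0, 0, 0]},
  {"translation": [-0.0741, -0.1085, 0], "rot": [0, 0, 0]},
  {"translation": [-0.0741, -0.1085, 0], "rot": [0, 0, 0]},
  {"translation": [-0.0741, -0.1085, 0], "rot": [0, 0, 0]},
  {"translation": [-0.0741, -0.1085, 0], "rot": [0, 0, 0]},
])

```text
time_s: 2.2
tool_pos: [531.8, -225.0, 225.9]
tcp_rot: [0.498, 3.101, 0.0]
ft_force: [2.0, 1.6, 1.5]
grip_width: 85.6
grip_force: 0.0
```

Emit:
jog_arm([
  {"translation": [-0.0741, -0.1085, 0], "rot": [0, 0, 0]},
  {"translation": [-0.0741, -0.1085, 0], "rot": [0, 0, 0]},
  {"translation": [-0.0741, -0.1085, 0], "rot": [0, 0, 0]},
  {"translation": [0, 0, 0.1], "rot": [0, 0, -0.18]},
  {"translation": [0, 0, 0.1], "rot": [0, 0, -0.18]},
  {"translation": [0, 0, 0], "rot": [0, 0, 0]},
  {"translation": [0, 0, 0], "rot": [0, 0, 0]},
  {"translation": [0, 0, 0], "rot": [0, 0, 0]},
])

```text
time_s: 2.87
tool_pos: [564.5, -337.0, 167.3]
tcp_rot: [0.223, 3.133, -0.0]
ft_force: [0.2, -0.2, 0.8]
grip_width: 85.4
grip_force: 0.0
```

```bash
python3 - <<'E'
from h import *
s=get_state(); print(s['joint_positions'].round(2),s['tool_pos'],s['tcp_rot'],R.from_rotvec(s['tcp_rot']).as_matrix().round(3))
p,d,K,V,_=grab('wrist'); np.savez('w2.npz',p=p,d=d,K=K,V=V)
q=V[:3,:3]@np.array([565,-339,44])+V[:3,3]; t=np.arctan2(np.hypot(q[0],q[1]),-q[2]); a=np.arctan2(-q[1],q[0])
u=K[0,2]+K[0,0]*t*np.cos(a); v=K[1,2]+K[0,0]*t*np.sin(a); print(u,v)
u,v=int(u),int(v); cv2.imwrite('pics/w2c.png',cv2.resize(p[max(0,v-50):v+50,u-60:u+60,::-1],None,fx=6,fy=6,interpolation=cv2.INTER_CUBIC)); print(u-60,max(0,v-50))
E
```

```text
[-0.14  0.49  0.85  1.55 -0.38  1.27  2.19] [ 564.54703205 -337.01710634  167.31186163] [ 2.22980780e-01  3.13266593e+00 -3.52473631e-04] [[-0.99   0.142  0.001]
 [ 0.142  0.99  -0.   ]
 [-0.001 -0.    -1.   ]]
314.07983106320654 188.39688289351878
254 138
```

View pics/w2c.png

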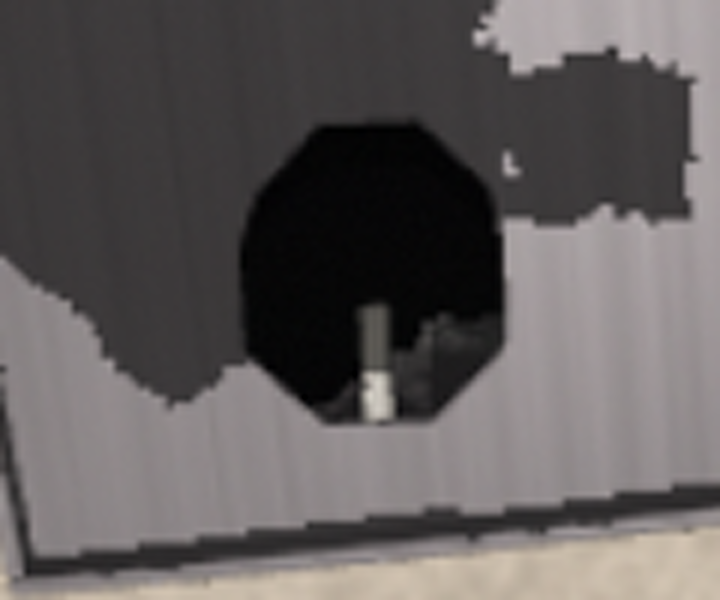

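The dial top is an octagon at crop x 243–503 with its lower edge at y=422. The pointer runs from (374,305) down to (378,420), towards world +x.

```bash
python3 - <<'E'
from h import *
z=np.load('w2.npz'); K,V=z['K'],z['V']
f=lambda x,y,h=44: onz((x+.5)/6+254-.5,(y+.5)/6+138-.5,h,K,V,True)[:2].round(1)
a,b=f(374,305),f(378,420); print(a,b,np.degrees(np.arctan2(*(b-a)[::-1])),np.hypot(*(b-a)))
l,r=f(325,422),f(435,422); print('edge',l,r,np.degrees(np.arctan2(*(l-r)[::-1])),'mid',(l+r)/2)
print('LR',f(243,300),f(503,300))
E
```

```text
[ 565.3 -337.3] [ 583.6 -339.4] -6.546290783293906 18.420097719610567
edge [ 582.7 -347.5] [ 585.2 -330.7] -98.46404566396268 mid [ 583.95 -339.1 ]
LR [ 561.6 -356.9] [ 567.3 -317.9]
```

Emit:
jog_arm([
  {"translation": [0, 0, 0.111], "rot": [0, 0, 0]},
  {"translation": [0, 0, 0.111], "rot": [0, 0, 0]},
  {"translation": [0, 0, 0.111], "rot": [0, 0, 0]},
  {"translation": [0, 0, 0.08], "rot": [0, 0, 0]},
  {"translation": [0, 0, 0.031], "rot": [0, 0, 0]},
  {"translation": [0, 0, 0], "rot": [0, 0, 0]},
  {"translation": [0, 0, 0], "rot": [0, 0, 0]},
  {"translation": [0, 0, 0], "rot": [0, 0, 0]},
])

```text
time_s: 3.58
tool_pos: [565.4, -338.0, 35.3]
tcp_rot: [0.219, 3.131, -0.002]
ft_force: [0.1, 0.5, 0.3]
grip_width: 85.4
grip_force: 0.0
```

Emit:
jog_arm([
  {"translation": [0, 0, 0], "rot": [0, 0, 0]},
  {"translation": [0, 0, 0], "rot": [0, 0, 0]},
  {"translation": [0, 0, 0], "rot": [0, 0, 0]},
  {"translation": [0, 0, 0], "rot": [0, 0, 0]},
  {"translation": [0, 0, 0], "rot": [0, 0, 0]},
  {"translation": [0, 0, 0], "rot": [0, 0, 0]},
  {"translation": [0, 0, 0], "rot": [0, 0, 0]},
  {"translation": [0, 0, 0], "rot": [0, 0, 0]},
], jaw=0, newtons=40)

```text
time_s: 4.25
tool_pos: [564.4, -337.4, 33.6]
tcp_rot: [0.219, 3.133, 0.0]
ft_force: [-1.1, 1.5, 6.7]
grip_width: 38.2
grip_force: 39.7
```

```bash
python3 - <<'E'
from h import *
s=get_state(); print({k:np.round(v,2).tolist() for k,v in s.items()},env.tip_extent)
E
```

```text
{'time_s': 4.25, 'joint_positions': [-0.09, 0.62, 0.76, 1.67, -0.48, 1.05, 2.26], 'qd': [-0.0, -0.0, -0.0, 0.0, 0.0, -0.0, -0.0], 'joint_torque': [0.41, -62.43, 16.91, -30.56, -0.02, -0.7, -0.01], 'tool_pos': [564.37, -337.35, 33.58], 'tcp_rot': [0.22, 3.13, 0.0], 'ft_force': [-1.11, 1.45, 6.66], 'ft_torque': [0.3, 0.3, -0.01], 'grip_force': 39.66, 'grip_width': 38.16} 22.0
```

Emit:
jog_arm([
  {"translation": [0, 0, -0.04], "rot": [0, 0, 0]},
  {"translation": [0, 0, -0.1], "rot": [0, 0, 0]},
  {"translation": [0, 0, -0.13], "rot": [0, 0, 0]},
  {"translation": [0, 0, -0.13], "rot": [0, 0, 0]},
  {"translation": [0, 0, -0.12], "rot": [0, 0, 0]},
  {"translation": [0.0036, 0.1, 0], "rot": [0, 0, 0]},
  {"translation": [0.0036, 0.1254, 0], "rot": [0, 0, 0]},
  {"translation": [0.0036, 0.1254, 0], "rot": [0, 0, 0]},
], newtons=60)

```text
time_s: 4.92
tool_pos: [575.2, -232.7, 190.1]
tcp_rot: [0.224, 3.132, -0.001]
ft_force: [0.7, 0.2, -2.2]
grip_width: 37.1
grip_force: 60.3
```

Emit:
jog_arm([
  {"translation": [0.0036, 0.1254, 0], "rot": [0, 0, 0]},
  {"translation": [0.0036, 0.1254, 0], "rot": [0, 0, 0]},
  {"translation": [0.0036, 0.1254, 0], "rot": [0, 0, 0]},
  {"translation": [0.0036, 0.1254, 0], "rot": [0, 0, 0]},
  {"translation": [0.0036, 0.1254, 0], "rot": [0, 0, 0]},
  {"translation": [0.0036, 0.1254, 0], "rot": [0, 0, 0]},
  {"translation": [0, 0.025, 0], "rot": [0, 0, 0]},
  {"translation": [0, 0, 0], "rot": [0, 0, 0]},
])

```text
time_s: 5.58
tool_pos: [601.8, 4.0, 188.8]
tcp_rot: [-0.21, -3.134, -0.002]
ft_force: [0.2, 0.7, -1.1]
grip_width: 37.1
grip_force: 60.3
```

```bash
python3 - <<'E'
from h import *
s=get_state(); print(s['joint_positions'].round(2),s['tool_pos'],s['ft_force'],s['grip_width'],R.from_rotvec(s['tcp_rot']).as_matrix().round(3))
p,d,K,V,_=grab('wrist'); np.savez('w3.npz',p=p,d=d,K=K,V=V)
q=V[:3,:3]@np.array([568,5,110])+V[:3,3]; t=np.arctan2(np.hypot(q[0],q[1]),-q[2]); a=np.arctan2(-q[1],q[0])
u=K[0,2]+K[0,0]*t*np.cos(a); v=K[1,2]+K[0,0]*t*np.sin(a); print(u,v)
u,v=int(u),int(v); v0=max(0,v-65);cv2.imwrite('pics/w3c.png',cv2.resize(p[v0:v0+145,u-75:u+85,::-1],None,fx=4,fy=4,interpolation=cv2.INTER_CUBIC)); print(u-75,v0)
E
```

```text
[-0.73  0.32  0.81  1.67 -0.25  1.25  1.57] [601.76607327   3.95174649 188.80930888] [ 0.22275355  0.65085808 -1.12365918] 37.086018145947 [[-0.991  0.133 -0.   ]
 [ 0.133  0.991  0.001]
 [ 0.     0.001 -1.   ]]
311.5523928927955 160.048029042099
236 95
```

View pics/w3c.png

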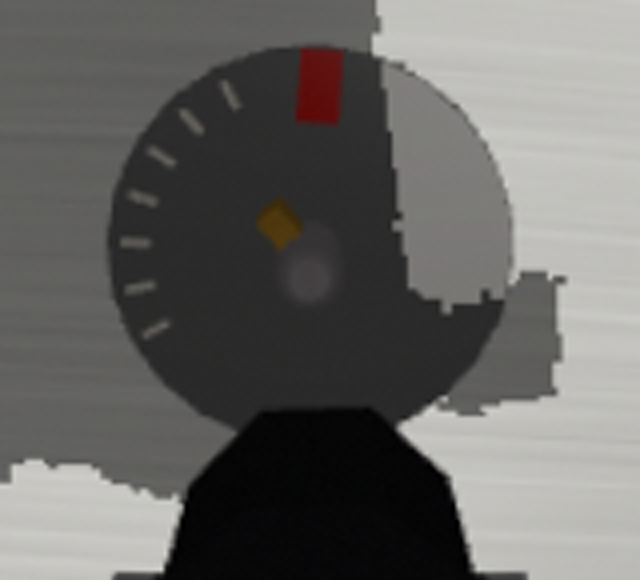

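The view shows the key at crop (280,224), the spindle tip at (308,278), the red mark at (320,87) and the boss rim at x 108–513.

```bash
python3 - <<'E'
from h import *
z=np.load('w3.npz'); K,V=z['K'],z['V']
f=lambda x,y,h: onz((x+.5)/4+236-.5,(y+.5)/4+95-.5,h,K,V,True)[:2].round(1)
tip=f(308,278,130); print('tip',tip)
k=[f(*q,116) for q in((257,223),(279,200),(302,225),(280,248))]; print('key',k,np.mean(k,0))
rd=[f(*q,100) for q in((301,50),(344,54),(340,125),(296,121))]; print('red',np.mean(rd,0))
b=np.array([f(*q,100) for q in((108,243),(513,235),(395,64),(235,65),(150,350),(470,365),(140,150),(488,160))])
A=np.c_[2*b,np.ones(len(b))]; s=np.linalg.lstsq(A,(b**2).sum(1),rcond=None)[0]; print('boss',s[:2],np.sqrt(s[2]+s[0]**2+s[1]**2))
e=rd[0]+rd[1]-rd[2]-rd[3]; print('red axis',np.degrees(np.arctan2(e[1],e[0])))
e=k[0]+k[1]-k[2]-k[3]; print('key sides',np.degrees(np.arctan2(e[1],e[0])),np.degrees(np.arctan2(*(k[0]-k[1])[::-1])),np.degrees(np.arctan2(*(k[0]-k[3])[::-1])))
for c in (tip,s[:2]):
  for q in (np.mean(k,0),np.mean(rd,0)): print(np.degrees(np.arctan2(*(q-c)[::-1]))%360, np.hypot(*(q-c)))
# held dial: black edge top/underside
d=f(317,408,160); print('dial nearest edge @z159',d)
E
```

```text
tip [567.4   6. ]
key [array([558.8,  -2.1]), array([555.2,   2.4]), array([560.2,   5.8]), array([563.9,   1.3])] [559.525   1.85 ]
red [536.7   12.35]
boss [567.52989338   6.63847225] 38.80725525359057
red axis 168.60786416844726
key sides -146.0489056716548 -51.340191745910616 -146.30993247402034
207.7885187694235 8.901579915947506
168.3137165515889 31.349840509961066
210.88757389269182 9.327796332362222
169.50441146768443 31.35448731582547
dial nearest edge @z159 [581.4   5.7]
```

Emit:
jog_arm([
  {"translation": [0, 0, 0], "rot": [0, 0, 0.247]},
  {"translation": [0, 0, 0], "rot": [0, 0, 0.247]},
  {"translation": [0, 0, 0], "rot": [0, 0, 0.247]},
  {"translation": [0, 0, 0], "rot": [0, 0, 0.247]},
  {"translation": [0, 0, 0], "rot": [0, 0, 0.247]},
  {"translation": [0, 0, 0], "rot": [0, 0, 0.247]},
  {"translation": [0, 0, 0], "rot": [0, 0, 0.247]},
  {"translation": [0, 0, 0], "rot": [0, 0, 0.247]},
])

```text
time_s: 6.3
tool_pos: [601.3, -3.1, 189.2]
tcp_rot: [1.691, 2.647, -0.0]
ft_force: [0.2, -0.1, -0.9]
grip_width: 37.2
grip_force: 60.3
```

Emit:
jog_arm([
  {"translation": [0, 0, 0], "rot": [0, 0, 0.247]},
  {"translation": [0, 0, 0], "rot": [0, 0, 0.247]},
  {"translation": [0, 0, 0], "rot": [0, 0, 0.247]},
  {"translation": [0, 0, 0], "rot": [0, 0, 0.247]},
  {"translation": [0, 0, 0], "rot": [0, 0, 0.247]},
  {"translation": [0, 0, 0], "rot": [0, 0, 0.247]},
  {"translation": [0, 0, 0], "rot": [0, 0, 0.247]},
  {"translation": [0, 0, 0], "rot": [0, 0, 0.247]},
])

```text
time_s: 6.97
tool_pos: [601.3, -2.8, 189.4]
tcp_rot: [2.744, 1.529, 0.001]
ft_force: [0.6, -0.1, -1.1]
grip_width: 37.2
grip_force: 60.3
```

Emit:
jog_arm([
  {"translation": [0, 0, 0], "rot": [0, 0, 0.247]},
  {"translation": [0, 0, 0], "rot": [0, 0, 0.247]},
  {"translation": [0, 0, 0], "rot": [0, 0, 0.247]},
  {"translation": [0, 0, 0], "rot": [0, 0, 0.247]},
  {"translation": [0, 0, 0], "rot": [0, 0, 0]},
  {"translation": [0, 0, 0], "rot": [0, 0, 0]},
  {"translation": [0, 0, 0], "rot": [0, 0, 0]},
  {"translation": [0, 0, 0], "rot": [0, 0, 0]},
])

```text
time_s: 7.63
tool_pos: [601.5, -1.3, 188.9]
tcp_rot: [-3.03, -0.829, -0.0]
ft_force: [0.8, -0.7, -0.5]
grip_width: 37.3
grip_force: 60.3
```

```bash
cat > st.py <<'E'
from h import *
import sys
s=get_state(); Rm=R.from_rotvec(s['tcp_rot']).as_matrix(); p=-Rm[:,0]
print('t',round(float(s['time_s']),2),'pos',s['tool_pos'].round(1),'F',s['ft_force'].round(1),'T',s['ft_torque'].round(2),'w',round(float(s['grip_width']),1),'q',s['joint_positions'].round(2),'pointer',round(np.degrees(np.arctan2(p[1],p[0]))%360,1),'z',Rm[:,2].round(3))
if len(sys.argv)>1:
    t=np.array(eval(sys.argv[1]),float); print('row units', (Rm.T@(t-s['tool_pos'])/300).round(4))
E
python3 st.py "[567.4,6.2,188.8]"
```

```text
t 7.63 pos [601.5  -1.3 188.9] F [ 0.8 -0.7 -0.5] T [0.   0.04 0.05] w 37.3 q [-1.02  0.57  1.32  1.68 -0.57  1.35 -0.63] pointer 210.6 z [ 0.  0. -1.]
row units [-0.0852 -0.0793  0.0002]
```

Emit:
jog_arm([
  {"translation": [-0.0426, -0.0396, 0], "rot": [0, 0, 0]},
  {"translation": [-0.0426, -0.0396, 0], "rot": [0, 0, 0]},
  {"translation": [0, 0, 0], "rot": [0, 0, 0]},
  {"translation": [0, 0, 0], "rot": [0, 0, 0]},
  {"translation": [0, 0, 0], "rot": [0, 0, 0]},
  {"translation": [0, 0, 0], "rot": [0, 0, 0]},
  {"translation": [0, 0, 0], "rot": [0, 0, 0]},
  {"translation": [0, 0, 0], "rot": [0, 0, 0]},
])

```text
time_s: 8.3
tool_pos: [567.8, 6.5, 188.6]
tcp_rot: [3.03, 0.825, -0.0]
ft_force: [-0.2, 0.3, -0.1]
grip_width: 37.3
grip_force: 60.5
```

```bash
python3 st.py "[567.4,6.2,167]"
python3 - <<'E'
from h import *
ims=[]
for n in('scene','side'):
    p,d,K,V,_=grab(n); np.savez(n+'4.npz',p=p,K=K,V=V)
    q=V[:3,:3]@np.array([567.4,6.2,145])+V[:3,3]; u=int(K[0,2]+K[0,0]*q[0]/-q[2]); v=int(K[1,2]-K[1,1]*q[1]/-q[2]); print(n,u-30,v-32)
    ims.append(cv2.resize(p[v-32:v+33,u-30:u+30,::-1],None,fx=6,fy=6,interpolation=cv2.INTER_CUBIC))
cv2.imwrite('pics/a4.png',np.hstack(ims))
E
```

```text
t 8.3 pos [567.8   6.5 188.6] F [-0.2  0.3 -0.1] T [-0.04  0.03  0.02] w 37.3 q [-1.12  0.47  1.35  1.76 -0.47  1.3  -0.7 ] pointer 210.5 z [ 0.    -0.001 -1.   ]
row units [-0.0017  0.0002  0.072 ]
scene 362 119
side 255 110
```

View pics/a4.png

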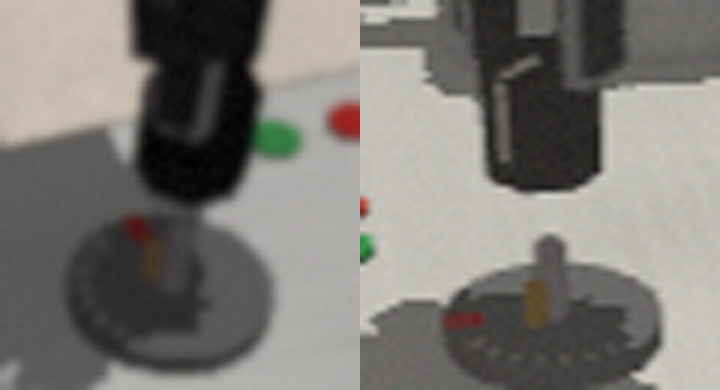

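The dial is held upright over the spindle with its pointer on the key side. It lines up in both views, so I'm descending onto the spindle tip.

Emit:
jog_arm([
  {"translation": [-0.001, 0, 0.025], "rot": [0, 0, 0]},
  {"translation": [0, 0, 0.025], "rot": [0, 0, 0]},
  {"translation": [0, 0, 0.02], "rot": [0, 0, 0]},
  {"translation": [0, 0, 0.015], "rot": [0, 0, 0]},
  {"translation": [0, 0, 0.01], "rot": [0, 0, 0]},
  {"translation": [0, 0, 0.01], "rot": [0, 0, 0]},
  {"translation": [0, 0, 0.01], "rot": [0, 0, 0]},
  {"translation": [0, 0, 0], "rot": [0, 0, 0]},
])

```text
time_s: 9.07
tool_pos: [567.3, 6.7, 153.8]
tcp_rot: [3.031, 0.826, 0.0]
ft_force: [1.5, 0.5, -1.1]
grip_width: 37.3
grip_force: 60.4
```

```bash
python3 st.py
```

```text
t 9.07 pos [567.3   6.7 153.8] F [ 1.5  0.5 -1.1] T [-0.01 -0.33 -0.01] w 37.3 q [-1.09  0.5   1.31  1.81 -0.51  1.24 -0.68] pointer 210.5 z [ 0. -0. -1.]
```

Emit:
jog_arm([
  {"translation": [0, 0, 0.005], "rot": [0, 0, 0]},
  {"translation": [0, 0, 0.005], "rot": [0, 0, 0]},
  {"translation": [0, 0, 0.005], "rot": [0, 0, 0]},
  {"translation": [0, 0, 0.005], "rot": [0, 0, 0]},
  {"translation": [0, 0, 0.005], "rot": [0, 0, 0]},
  {"translation": [0, 0, 0.005], "rot": [0, 0, 0]},
  {"translation": [0, 0, 0.003], "rot": [0, 0, 0]},
  {"translation": [0, 0, 0], "rot": [0, 0, 0]},
])

```text
time_s: 9.73
tool_pos: [567.3, 6.6, 144.1]
tcp_rot: [3.031, 0.825, 0.0]
ft_force: [2.8, -0.0, -1.1]
grip_width: 37.3
grip_force: 60.5
```

```bash
python3 st.py
```

```text
t 9.73 pos [567.3   6.6 144.1] F [ 2.8 -0.  -1.1] T [-0.08 -0.59 -0.01] w 37.3 q [-1.08  0.51  1.29  1.82 -0.52  1.22 -0.67] pointer 210.5 z [ 0. -0. -1.]
```

Emit:
jog_arm([
  {"translation": [0.002, 0.0012, 0], "rot": [0, 0, 0]},
  {"translation": [0, 0, 0.003], "rot": [0, 0, 0]},
  {"translation": [0, 0, 0.003], "rot": [0, 0, 0]},
  {"translation": [0, 0, 0.003], "rot": [0, 0, 0]},
  {"translation": [0, 0, 0.003], "rot": [0, 0, 0]},
  {"translation": [0, 0, 0.003], "rot": [0, 0, 0]},
  {"translation": [0, 0, 0], "rot": [0, 0, 0]},
  {"translation": [0, 0, 0], "rot": [0, 0, 0]},
])

```text
time_s: 10.4
tool_pos: [567.8, 6.7, 139.6]
tcp_rot: [-3.031, -0.826, 0.0]
ft_force: [0.4, -0.5, -1.9]
grip_width: 37.3
grip_force: 60.4
```

```bash
python3 st.py
```

```text
t 10.4 pos [567.8   6.7 139.6] F [ 0.4 -0.5 -1.9] T [-0.   -0.17 -0.01] w 37.3 q [-1.08  0.51  1.29  1.82 -0.52  1.22 -0.67] pointer 210.5 z [-0. -0. -1.]
```

The underside is about 6 mm below the key top with no vertical force, so the keyway is over the key.

Emit:
jog_arm([
  {"translation": [0, 0, 0.005], "rot": [0, 0, 0]},
  {"translation": [0, 0, 0.005], "rot": [0, 0, 0]},
  {"translation": [0, 0, 0.005], "rot": [0, 0, 0]},
  {"translation": [0, 0, 0.005], "rot": [0, 0, 0]},
  {"translation": [0, 0, 0.004], "rot": [0, 0, 0]},
  {"translation": [0, 0, 0.003], "rot": [0, 0, 0]},
  {"translation": [0, 0, 0], "rot": [0, 0, 0]},
  {"translation": [0, 0, 0], "rot": [0, 0, 0]},
])

```text
time_s: 11.07
tool_pos: [567.9, 6.7, 131.6]
tcp_rot: [3.031, 0.825, -0.0]
ft_force: [0.9, -0.9, -0.7]
grip_width: 36.5
grip_force: 60.5
```

```bash
python3 st.py
```

```text
t 11.07 pos [567.9   6.7 131.6] F [ 0.9 -0.9 -0.7] T [ 0.04 -0.02  0.03] w 36.5 q [-1.07  0.52  1.28  1.83 -0.53  1.2  -0.66] pointer 210.5 z [-0. -0. -1.]
```

Emit:
jog_arm([
  {"translation": [0, 0, 0.002], "rot": [0, 0, 0]},
  {"translation": [0, 0, 0.002], "rot": [0, 0, 0]},
  {"translation": [0, 0, 0.002], "rot": [0, 0, 0]},
  {"translation": [0, 0, 0], "rot": [0, 0, 0]},
  {"translation": [0, 0, 0], "rot": [0, 0, 0]},
  {"translation": [0, 0, 0], "rot": [0, 0, 0]},
  {"translation": [0, 0, 0], "rot": [0, 0, 0]},
  {"translation": [0, 0, 0], "rot": [0, 0, 0]},
])

```text
time_s: 11.73
tool_pos: [567.9, 6.7, 129.8]
tcp_rot: [3.031, 0.826, 0.0]
ft_force: [-0.4, 0.6, 0.3]
grip_width: 37.1
grip_force: 60.6
```

```bash
python3 st.py
```

```text
t 11.73 pos [567.9   6.7 129.8] F [-0.4  0.6  0.3] T [ 0.04  0.02 -0.01] w 37.1 q [-1.07  0.52  1.27  1.83 -0.54  1.2  -0.66] pointer 210.5 z [ 0. -0. -1.]
```

Emit:
jog_arm([
  {"translation": [0, 0, 0.0015], "rot": [0, 0, 0]},
  {"translation": [0, 0, 0.0015], "rot": [0, 0, 0]},
  {"translation": [0, 0, 0], "rot": [0, 0, 0]},
  {"translation": [0, 0, 0], "rot": [0, 0, 0]},
  {"translation": [0, 0, 0], "rot": [0, 0, 0]},
  {"translation": [0, 0, 0], "rot": [0, 0, 0]},
  {"translation": [0, 0, 0], "rot": [0, 0, 0]},
  {"translation": [0, 0, 0], "rot": [0, 0, 0]},
])

```text
time_s: 12.4
tool_pos: [568.0, 6.6, 129.7]
tcp_rot: [-3.031, -0.825, -0.0]
ft_force: [-3.9, 0.3, 9.1]
grip_width: 36.9
grip_force: 61.7
```

```bash
python3 st.py
```

```text
t 12.4 pos [568.    6.6 129.7] F [-3.9  0.3  9.1] T [ 0.21  0.85 -0.05] w 36.9 q [-1.06  0.52  1.27  1.83 -0.54  1.2  -0.66] pointer 210.5 z [ 0.     0.001 -1.   ]
```

Seated: 9 N of contact at the expected height. I'm easing off slightly and turning clockwise.

Emit:
jog_arm([
  {"translation": [0, 0, -0.0015], "rot": [0, 0, 0]},
  {"translation": [0, 0, 0], "rot": [0, 0, 0.1]},
  {"translation": [0, 0, 0], "rot": [0, 0, 0.16]},
  {"translation": [0, 0, 0], "rot": [0, 0, 0.16]},
  {"translation": [0, 0, 0], "rot": [0, 0, 0.16]},
  {"translation": [0, 0, 0], "rot": [0, 0, 0.16]},
  {"translation": [0, 0, 0], "rot": [0, 0, 0.1]},
  {"translation": [0, 0, 0], "rot": [0, 0, 0]},
])

```text
time_s: 13.07
tool_pos: [568.5, 5.9, 129.8]
tcp_rot: [3.136, 0.171, 0.002]
ft_force: [0.6, -2.5, 3.7]
grip_width: 37.1
grip_force: 61.0
```

```bash
python3 st.py "[568,6.6,129.7]"
```

```text
t 13.07 pos [568.5   5.9 129.8] F [ 0.6 -2.5  3.7] T [-0.48 -0.2  -0.  ] w 37.1 q [-1.09  0.57  1.33  1.83 -0.59  1.22 -1.04] pointer 186.2 z [ 0.001 -0.001 -1.   ]
row units [-0.0013 -0.0024  0.0003]
```

Emit:
jog_arm([
  {"translation": [0, 0, 0], "rot": [0, 0, 0.08]},
  {"translation": [0, 0, 0], "rot": [0, 0, 0.1]},
  {"translation": [0, 0, 0], "rot": [0, 0, 0.1]},
  {"translation": [0, 0, 0], "rot": [0, 0, 0.05]},
  {"translation": [0, 0, 0], "rot": [0, 0, 0]},
  {"translation": [0, 0, 0], "rot": [0, 0, 0]},
  {"translation": [0, 0, 0], "rot": [0, 0, 0]},
  {"translation": [0, 0, 0], "rot": [0, 0, 0]},
])

```text
time_s: 13.73
tool_pos: [568.3, 6.0, 129.8]
tcp_rot: [3.14, -0.081, 0.002]
ft_force: [0.8, -4.3, 4.3]
grip_width: 37.5
grip_force: 61.2
```

```bash
python3 st.py "[568,6.6,129.7]"
```

```text
t 13.73 pos [568.3   6.  129.8] F [ 0.8 -4.3  4.3] T [-0.97 -0.31  0.1 ] w 37.5 q [-1.09  0.58  1.34  1.83 -0.6   1.23 -1.19] pointer 177.0 z [ 0.001 -0.001 -1.   ]
row units [-0.0013 -0.002   0.0003]
```

Emit:
jog_arm([
  {"translation": [0, -0.0015, 0], "rot": [0, 0, 0.08]},
  {"translation": [0, 0, 0], "rot": [0, 0, 0.08]},
  {"translation": [0, 0, 0], "rot": [0, 0, 0.08]},
  {"translation": [0, 0, 0], "rot": [0, 0, 0.05]},
  {"translation": [0, 0, 0], "rot": [0, 0, 0]},
  {"translation": [0, 0, 0], "rot": [0, 0, 0]},
  {"translation": [0, 0, 0], "rot": [0, 0, 0]},
  {"translation": [0, 0, 0], "rot": [0, 0, 0]},
])

```text
time_s: 14.4
tool_pos: [568.2, 6.0, 129.8]
tcp_rot: [3.125, -0.309, 0.002]
ft_force: [0.5, -6.2, 5.7]
grip_width: 36.9
grip_force: 61.3
```

```bash
python3 st.py "[568,6.6,129.7]"
```

```text
t 14.4 pos [568.2   6.  129.8] F [ 0.5 -6.2  5.7] T [-1.14 -0.24  0.03] w 36.9 q [-1.09  0.59  1.35  1.83 -0.61  1.23 -1.33] pointer 168.7 z [ 0.001 -0.001 -1.   ]
row units [-0.001  -0.0017  0.0003]
```

Emit:
jog_arm([
  {"translation": [0, 0.002, -0.001], "rot": [0, 0, 0]},
  {"translation": [0, 0.001, 0], "rot": [0, 0, 0]},
  {"translation": [0, 0, 0], "rot": [0, 0, 0]},
  {"translation": [0, 0, 0], "rot": [0, 0, 0]},
  {"translation": [0, 0, 0], "rot": [0, 0, 0]},
  {"translation": [0, 0, 0], "rot": [0, 0, 0]},
  {"translation": [0, 0, 0], "rot": [0, 0, 0]},
  {"translation": [0, 0, 0], "rot": [0, 0, 0]},
])

```text
time_s: 15.07
tool_pos: [568.1, 6.0, 129.9]
tcp_rot: [3.126, -0.31, 0.001]
ft_force: [3.1, -3.8, 2.8]
grip_width: 37.4
grip_force: 60.9
```

```bash
python3 st.py
```

```text
t 15.07 pos [568.1   6.  129.9] F [ 3.1 -3.8  2.8] T [-1.01 -0.65  0.08] w 37.4 q [-1.09  0.59  1.35  1.83 -0.61  1.23 -1.33] pointer 168.7 z [ 0.001 -0.    -1.   ]
```

Now release the dial and rise.

Emit:
jog_arm([
  {"translation": [0, 0, 0], "rot": [0, 0, 0]},
  {"translation": [0, 0, 0], "rot": [0, 0, 0]},
  {"translation": [0, 0, 0], "rot": [0, 0, 0]},
  {"translation": [0, 0, 0], "rot": [0, 0, 0]},
  {"translation": [0, 0, 0], "rot": [0, 0, 0]},
  {"translation": [0, 0, 0], "rot": [0, 0, 0]},
  {"translation": [0, 0, 0], "rot": [0, 0, 0]},
  {"translation": [0, 0, 0], "rot": [0, 0, 0]},
], jaw=0.85)

```text
time_s: 15.73
tool_pos: [567.7, 6.3, 129.7]
tcp_rot: [-3.126, 0.311, 0.0]
ft_force: [0.3, -0.6, 0.6]
grip_width: 72.6
grip_force: 0.0
```

Emit:
jog_arm([
  {"translation": [0, 0, -0.03], "rot": [0, 0, 0]},
  {"translation": [0, 0, -0.1], "rot": [0, 0, 0]},
  {"translation": [0, 0, -0.12], "rot": [0, 0, 0]},
  {"translation": [0, 0, -0.1], "rot": [0, 0, 0]},
  {"translation": [0, 0, 0], "rot": [0, 0, 0]},
  {"translation": [0, 0, 0], "rot": [0, 0, 0]},
  {"translation": [0, 0, 0], "rot": [0, 0, 0]},
  {"translation": [0, 0, 0], "rot": [0, 0, 0]},
])

```text
time_s: 16.4
tool_pos: [567.2, 6.4, 233.8]
tcp_rot: [3.126, -0.311, -0.002]
ft_force: [0.7, 0.2, 0.3]
grip_width: 72.2
grip_force: 0.0
```

```bash
python3 st.py; python3 - <<'E'
from h import *
p,d,K,V,_=grab('wrist'); np.savez('w5.npz',p=p,d=d,K=K,V=V)
q=V[:3,:3]@np.array([567.8,6.5,120])+V[:3,3]; t=np.arctan2(np.hypot(q[0],q[1]),-q[2]); a=np.arctan2(-q[1],q[0])
u=int(K[0,2]+K[0,0]*t*np.cos(a)); v=int(K[1,2]+K[0,0]*t*np.sin(a)); print('w',u-60,v-50)
A=cv2.resize(p[v-50:v+50,u-60:u+60,::-1],None,fx=4,fy=4,interpolation=cv2.INTER_CUBIC)
B=[]
for n in('scene','side'):
    p,d,K,V,_=grab(n); np.savez(n+'5.npz',p=p,K=K,V=V)
    q=V[:3,:3]@np.array([567.4,6.2,120])+V[:3,3]; u=int(K[0,2]+K[0,0]*q[0]/-q[2]); v=int(K[1,2]-K[1,1]*q[1]/-q[2]); print(n,u-26,v-20)
    B.append(cv2.resize(p[v-20:v+20,u-26:u+26,::-1],None,fx=5,fy=5,interpolation=cv2.INTER_CUBIC))
cv2.imwrite('pics/a5.png',np.hstack([A,np.vstack(B)]))
E
```

```text
t 16.4 pos [567.2   6.4 233.8] F [0.7 0.2 0.3] T [ 0.01 -0.03  0.04] w 72.2 q [-1.14  0.4   1.36  1.7  -0.4   1.37 -1.49] pointer 168.6 z [-0.001 -0.    -1.   ]
w 254 138
scene 365 139
side 259 133
```

View pics/a5.png

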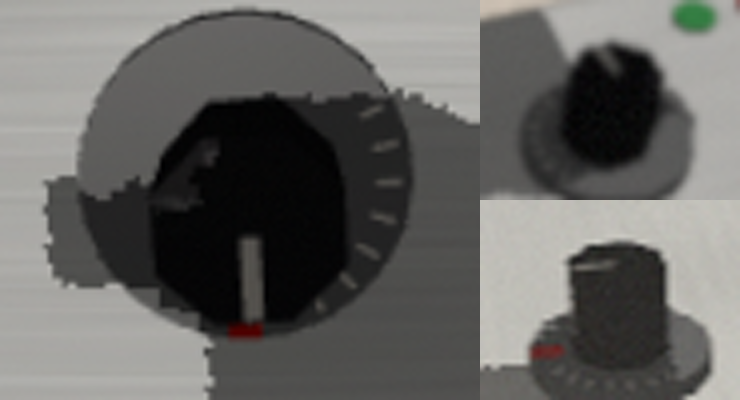

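The wrist view shows the dial seated, with the pointer from (248,238) to (253,322) and the red mark at (246,331). I'll compute the error.

```bash
python3 - <<'E'
from h import *
z=np.load('w5.npz'); K,V,p=z['K'],z['V'],z['p'].astype(int)
c=p[188:228,306:326]; 
m=np.zeros(p.shape[:2],bool); m[195:219,308:324]=p[195:219,308:324].min(-1)>60
a=np.argwhere(m); w=np.array([onz(u,v,140,K,V,True)[:2] for v,u in a]); 
vx,vy,x0,y0=cv2.fitLine(w.astype(np.float32),cv2.DIST_L2,0,.01,.01).ravel(); g=np.degrees(np.arctan2(vy,vx)); print('pointer dir',g%180,len(w),w.min(0),w.max(0),w.mean(0))
r=(p[...,0]>p[...,1]+50)&(p[...,0]>p[...,2]+50); r[:212]=0;r[228:]=0;r[:,300:330]&=True; r[:,:300]=0;r[:,330:]=0
a=np.argwhere(r); w2=np.array([onz(u,v,100,K,V,True)[:2] for v,u in a]); q=w2.mean(0); print('red',q)
f=lambda x,y,h: onz((x+.5)/4+254-.5,(y+.5)/4+138-.5,h,K,V,True)[:2]
b=np.array([f(*k,100) for k in((78,175),(413,175),(245,10),(130,60),(360,60),(110,268),(398,250))])
A=np.c_[2*b,np.ones(len(b))]; s=np.linalg.lstsq(A,(b**2).sum(1),rcond=None)[0][:2]; print('boss',s, 'mark dir',np.degrees(np.arctan2(*(q-s)[::-1])))
e=w.mean(0)-s; print('ptr mean from boss',np.degrees(np.arctan2(e[1],e[0])))
# top height by depth
d=z['d']; print('depth top', d[185:192,312:320].mean()); o,dr=ray(316,188,K,V,True); P=o+dr*(d[188,316]/ (-(V[:3,:3]@dr)[2])); print(P)
E
```

```text
pointer dir 171.40176 69 [548.92668043   4.86316464] [565.55600251   8.94703072] [557.34159966   6.88197651]
red [531.06043488  13.29411498]
boss [567.89806134   5.83980503] mark dir 168.56033671017818
ptr mean from boss 174.3618264855681
depth top 250.76549
[573.51302588   4.02962283 139.24430692]
```

The pointer reads about 3° anticlockwise of the mark, because it lagged in the grip. I'll regrip and turn it slightly further.

Emit:
jog_arm([
  {"translation": [0, 0, 0.1], "rot": [0, 0, 0]},
  {"translation": [0, 0, 0.12], "rot": [0, 0, 0]},
  {"translation": [0, 0, 0.09], "rot": [0, 0, 0]},
  {"translation": [0, 0, 0.03], "rot": [0, 0, 0]},
  {"translation": [0, 0, 0], "rot": [0, 0, 0]},
  {"translation": [0, 0, 0], "rot": [0, 0, 0]},
  {"translation": [0, 0, 0], "rot": [0, 0, 0]},
  {"translation": [0, 0, 0], "rot": [0, 0, 0]},
])

```text
time_s: 17.22
tool_pos: [568.8, 6.1, 134.3]
tcp_rot: [-3.126, 0.311, -0.003]
ft_force: [0.5, -0.4, 0.7]
grip_width: 72.4
grip_force: 0.0
```

Emit:
jog_arm([
  {"translation": [0, 0, 0], "rot": [0, 0, 0]},
  {"translation": [0, 0, 0], "rot": [0, 0, 0]},
  {"translation": [0, 0, 0], "rot": [0, 0, 0]},
  {"translation": [0, 0, 0], "rot": [0, 0, 0]},
  {"translation": [0, 0, 0], "rot": [0, 0, 0]},
  {"translation": [0, 0, 0], "rot": [0, 0, 0.05]},
  {"translation": [0, 0, 0], "rot": [0, 0, 0.05]},
  {"translation": [0, 0, 0], "rot": [0, 0, 0]},
], jaw=0, newtons=40)

```text
time_s: 17.88
tool_pos: [569.2, 4.5, 134.6]
tcp_rot: [3.116, -0.393, 0.006]
ft_force: [-0.5, -3.9, 13.9]
grip_width: 0.3
grip_force: 6.9
```

```bash
python3 st.py
```

```text
t 17.88 pos [569.2   4.5 134.6] F [-0.5 -3.9 13.9] T [-0.84  0.25  0.03] w 0.3 q [-1.06  0.5   1.26  1.82 -0.51  1.2  -1.46] pointer 165.6 z [ 0.003 -0.002 -1.   ]
```

The jaws closed with nothing between them, so I'm checking before moving anything.

```bash
python3 - <<'E'
from h import *
B=[]
for n in('scene','side'):
    p,d,K,V,_=grab(n)
    q=V[:3,:3]@np.array([567.4,6.2,120])+V[:3,3]; u=int(K[0,2]+K[0,0]*q[0]/-q[2]); v=int(K[1,2]-K[1,1]*q[1]/-q[2])
    B.append(cv2.resize(p[v-50:v+40,u-50:u+50,::-1],None,fx=4,fy=4,interpolation=cv2.INTER_CUBIC))
cv2.imwrite('pics/a6.png',np.hstack(B))
E
```

```text
(no output)
```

View pics/a6.png

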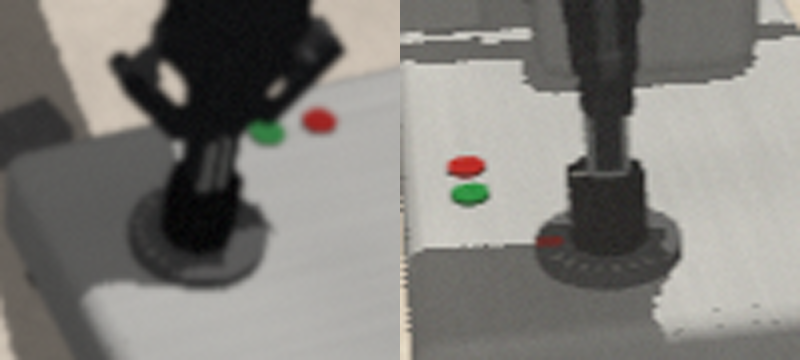

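Emit:
jog_arm([
  {"translation": [0, 0, -0.005], "rot": [0, 0, 0]},
  {"translation": [0, 0, -0.005], "rot": [0, 0, 0]},
  {"translation": [0, 0, 0], "rot": [0, 0, 0]},
  {"translation": [0, 0, 0], "rot": [0, 0, 0]},
  {"translation": [0, 0, 0], "rot": [0, 0, 0]},
  {"translation": [0, 0, 0], "rot": [0, 0, 0]},
  {"translation": [0, 0, 0], "rot": [0, 0, 0]},
  {"translation": [0, 0, 0], "rot": [0, 0, 0]},
], jaw=1)

```text
time_s: 18.65
tool_pos: [567.7, 6.3, 135.6]
tcp_rot: [3.117, -0.389, -0.0]
ft_force: [-0.0, -0.3, 0.6]
grip_width: 85.2
grip_force: 0.0
```

Emit:
jog_arm([
  {"translation": [0, 0, -0.06], "rot": [0, 0, 0]},
  {"translation": [0, 0, -0.1], "rot": [0, 0, 0]},
  {"translation": [0, 0, -0.1], "rot": [0, 0, 0]},
  {"translation": [0, 0, -0.06], "rot": [0, 0, 0]},
  {"translation": [0, 0, 0], "rot": [0, 0, 0]},
  {"translation": [0, 0, 0], "rot": [0, 0, 0]},
  {"translation": [0, 0, 0], "rot": [0, 0, 0]},
  {"translation": [0, 0, 0], "rot": [0, 0, 0]},
])

```text
time_s: 19.32
tool_pos: [567.2, 6.4, 230.6]
tcp_rot: [3.117, -0.389, -0.002]
ft_force: [-0.4, 0.4, -0.7]
grip_width: 85.3
grip_force: 0.0
```

```bash
cat > look.py <<'E'
from h import *
import sys
n=sys.argv[1]
p,d,K,V,_=grab('wrist'); np.savez(n+'.npz',p=p,d=d,K=K,V=V); p=p.astype(int)
q=V[:3,:3]@np.array([568,6,140])+V[:3,3]; t=np.arctan2(np.hypot(q[0],q[1]),-q[2]); a=np.arctan2(-q[1],q[0])
u=int(K[0,2]+K[0,0]*t*np.cos(a)); v=int(K[1,2]+K[0,0]*t*np.sin(a)); print('px',u,v)
win=np.zeros(p.shape[:2],bool); win[v-30:v+60,u-40:u+40]=1
hs=p.max(-1)-p.min(-1)
# dark dial mask, pointer = bright low-sat blob inside its convex hull
dk=((p.max(-1)<48)&win).astype(np.uint8); cc=max(cv2.findContours(dk,0,1)[0],key=cv2.contourArea); hull=cv2.convexHull(cc); hm=np.zeros_like(dk); cv2.fillConvexPoly(hm,hull,1)
m=(hm>0)&(p.min(-1)>60); nl,L,S,_=cv2.connectedComponentsWithStats(m.astype(np.uint8),connectivity=8); 
print('hull',cv2.boundingRect(hull),'blobs',[tuple(x) for x in S[1:]])
i=1+np.argmax(S[1:,4]); b=np.argwhere(L==i); w=np.array([onz(x,y,140,K,V,True)[:2] for y,x in b])
vx,vy,_,_=cv2.fitLine(w.astype(np.float32),cv2.DIST_L2,0,.01,.01).ravel(); print('pointer',np.degrees(np.arctan2(vy,vx))%180,len(w),w.min(0).round(1),w.max(0).round(1))
r=(p[...,0]>p[...,1]+50)&(p[...,0]>p[...,2]+50)&win; a=np.argwhere(r)
if len(a): q=np.mean([onz(x,y,100,K,V,True)[:2] for y,x in a],0); print('red',q.round(1),len(a),np.degrees(np.arctan2(q[1]-6.2,q[0]-567.6)))
print('depth at',(u,v),d[v-2:v+3,u-2:u+3].mean(),'cam z',(-V[:3,:3].T@V[:3,3])[2])
o,dr=ray(u,v,K,V,True); c=V[:3,:3]@dr; print('top pt',(o+dr*d[v,u]/-c[2]).round(1))
E
python3 st.py; python3 look.py w7
python3 - <<'E'
from h import *
for n in('w5','w7'):
    z=np.load(n+'.npz'); d,K,V=z['d'],z['K'],z['V']
    P=[]
    for v in range(165,215,3):
        for u in range(290,345,3):
            o,dr=ray(u,v,K,V,True); c=V[:3,:3]@dr; P.append(o+dr*d[v,u]/-c[2])
    P=np.array(P); P=P[P[:,2]>130]; print(n,P.mean(0),P.std(0),P.min(0),P.max(0),len(P))
E
```

```text
t 19.32 pos [567.2   6.4 230.6] F [-0.4  0.4 -0.7] T [-0.04 -0.01 -0.06] w 85.3 q [-1.13  0.38  1.33  1.71 -0.38  1.36 -1.56] pointer 165.8 z [-0.002 -0.    -1.   ]
px 314 196
hull (274, 166, 80, 57) blobs [(np.int32(279), np.int32(167), np.int32(23), np.int32(17), np.int32(100)), (np.int32(348), np.int32(173), np.int32(2), np.int32(2), np.int32(3)), (np.int32(351), np.int32(172), np.int32(1), np.int32(1), np.int32(1)), (np.int32(349), np.int32(182), np.int32(5), np.int32(1), np.int32(5)), (np.int32(275), np.int32(185), np.int32(2), np.int32(1), np.int32(2)), (np.int32(348), np.int32(191), np.int32(6), np.int32(2), np.int32(6)), (np.int32(289), np.int32(193), np.int32(1), np.int32(1), np.int32(1)), (np.int32(315), np.int32(199), np.int32(6), np.int32(20), np.int32(77)), (np.int32(345), np.int32(199), np.int32(4), np.int32(3), np.int32(5)), (np.int32(277), np.int32(201), np.int32(1), np.int32(1), np.int32(1)), (np.int32(341), np.int32(207), np.int32(3), np.int32(3), np.int32(4)), (np.int32(285), np.int32(209), np.int32(5), np.int32(4), np.int32(9)), (np.int32(335), np.int32(213), np.int32(1), np.int32(2), np.int32(2)), (np.int32(294), np.int32(215), np.int32(11), np.int32(6), np.int32(22))]
pointer 113.9233 100 [583.8  10.6] [594.   31.1]
red [531.   13.1] 16 169.3482178500774
depth at (314, 196) 249.60031 cam z 378.7042858782851
top pt [568.4   6.6 140.2]
w5 [570.03797525   5.06970506 141.01955192] [11.17540104 10.38636914 16.61255729] [549.88535471 -14.26891102 130.09815479] [639.43432497  25.81941868 382.00778635] 213
w7 [570.3824721    4.6989831  141.09247205] [10.97263825 10.59834033 16.24550479] [550.74586077 -14.58233507 130.76812826] [638.59930142  25.68507141 378.70428588] 217
```

```bash
python3 - <<'E'
from h import *
def pt(n,x0,x1,y0,y1):
    z=np.load(n+'.npz'); K,V,p=z['K'],z['V'],z['p'].astype(float)
    L=[]
    for y in range(y0,y1):
        g=p[y,x0:x1].mean(-1); g=np.clip(g-np.median(g)-15,0,None)
        if g.max()>20: L.append(onz((g*np.arange(x0,x1)).sum()/g.sum(),y,140,K,V,True)[:2])
    L=np.array(L); vx,vy,a,b=cv2.fitLine(L.astype(np.float32),cv2.DIST_HUBER,0,.01,.01).ravel()
    res=(L-[a,b])@[-vy,vx]; print(n,'pointer',np.degrees(np.arctan2(vy,vx))%180,len(L),'rms',res.std().round(2),L[0].round(1),L[-1].round(1))
    # flats of the dial top: side edges rows of octagon
    return L
pt('w5',308,326,198,218); pt('w7',308,328,200,218)
z=np.load('w7.npz')['p']; print(z[160:224:3,268:360:2].max(-1)//26)
E
```

```text
w5 pointer 171.348 20 rms 0.06 [565.4   5.6] [549.    8.3]
w7 pointer 172.5204 18 rms 0.07 [564.7   5.9] [549.9   7.7]
[[6 6 6 ... 3 3 5]
 [6 6 6 ... 3 3 3]
 [6 6 6 ... 2 3 3]
 ...
 [6 6 6 ... 2 2 2]
 [6 6 6 ... 3 2 2]
 [6 6 6 ... 2 2 3]]
```

Emit:
jog_arm([
  {"translation": [0, 0, 0.1], "rot": [0, 0, -0.108]},
  {"translation": [0, 0, 0.12], "rot": [0, 0, -0.108]},
  {"translation": [0, 0, 0.08], "rot": [0, 0, 0]},
  {"translation": [0, 0, 0.03], "rot": [0, 0, 0]},
  {"translation": [0, 0, 0.015], "rot": [0, 0, 0]},
  {"translation": [0, 0, 0], "rot": [0, 0, 0]},
  {"translation": [0, 0, 0], "rot": [0, 0, 0]},
  {"translation": [0, 0, 0], "rot": [0, 0, 0]},
], jaw=1)

```text
time_s: 20.03
tool_pos: [568.7, 6.0, 129.5]
tcp_rot: [-3.134, 0.22, -0.003]
ft_force: [-0.2, 0.8, 0.7]
grip_width: 85.6
grip_force: 0.0
```

```bash
python3 st.py "[567.7,6.2,127.5]"
```

```text
t 20.03 pos [568.7   6.  129.5] F [-0.2  0.8  0.7] T [ 0.01  0.04 -0.02] w 85.6 q [-1.02  0.46  1.19  1.83 -0.46  1.17 -1.39] pointer 172.0 z [ 0.002 -0.    -1.   ]
row units [-0.0033 -0.0001  0.0068]
```

Emit:
jog_arm([
  {"translation": [0, 0, 0], "rot": [0, 0, 0]},
  {"translation": [0, 0, 0], "rot": [0, 0, 0]},
  {"translation": [0, 0, 0], "rot": [0, 0, 0]},
  {"translation": [0, 0, 0], "rot": [0, 0, 0]},
  {"translation": [0, 0, 0], "rot": [0, 0, 0]},
  {"translation": [0, 0, 0], "rot": [0, 0, 0]},
  {"translation": [0, 0, 0], "rot": [0, 0, 0]},
  {"translation": [0, 0, 0], "rot": [0, 0, 0]},
], jaw=0.52, newtons=40)

```text
time_s: 20.7
tool_pos: [567.7, 6.2, 128.2]
tcp_rot: [3.134, -0.22, -0.0]
ft_force: [0.5, 0.0, -0.2]
grip_width: 44.7
grip_force: 0.0
```

Emit:
jog_arm([
  {"translation": [0, 0, 0], "rot": [0, 0, 0]},
  {"translation": [0, 0, 0], "rot": [0, 0, 0]},
  {"translation": [0, 0, 0], "rot": [0, 0, 0]},
  {"translation": [0, 0, 0], "rot": [0, 0, 0]},
  {"translation": [0, 0, 0], "rot": [0, 0, 0]},
  {"translation": [0, 0, 0], "rot": [0, 0, 0]},
  {"translation": [0, 0, 0], "rot": [0, 0, 0]},
  {"translation": [0, 0, 0], "rot": [0, 0, 0]},
], jaw=0.42)

```text
time_s: 21.37
tool_pos: [567.8, 6.2, 128.4]
tcp_rot: [-3.134, 0.22, -0.0]
ft_force: [-2.5, 0.4, 6.6]
grip_width: 38.8
grip_force: 40.1
```

```bash
python3 st.py "[567.7,6.2,127.5]"
```

```text
t 21.37 pos [567.8   6.2 128.4] F [-2.5  0.4  6.6] T [0.01 0.38 0.09] w 38.8 q [-1.02  0.46  1.19  1.83 -0.46  1.17 -1.39] pointer 172.0 z [ 0.  0. -1.]
row units [-0.0004 -0.      0.0031]
```

Emit:
jog_arm([
  {"translation": [0, 0, -0.001], "rot": [0, 0, 0]},
  {"translation": [0, 0, 0], "rot": [0, 0, 0.05]},
  {"translation": [0, 0, 0], "rot": [0, 0, 0.05]},
  {"translation": [0, 0, 0], "rot": [0, 0, 0.05]},
  {"translation": [0, 0, 0], "rot": [0, 0, 0.05]},
  {"translation": [0, 0, 0], "rot": [0, 0, 0]},
  {"translation": [0, 0, 0], "rot": [0, 0, 0]},
  {"translation": [0, 0, 0], "rot": [0, 0, 0]},
], jaw=0.3, newtons=60)

```text
time_s: 22.03
tool_pos: [567.8, 6.0, 128.6]
tcp_rot: [3.118, -0.379, 0.0]
ft_force: [-1.7, -1.7, 6.0]
grip_width: 37.3
grip_force: 60.5
```

```bash
python3 st.py "[567.7,6.2,127.5]"
```

```text
t 22.03 pos [567.8   6.  128.6] F [-1.7 -1.7  6. ] T [-0.24  0.39  0.02] w 37.3 q [-1.04  0.48  1.21  1.83 -0.48  1.18 -1.48] pointer 166.1 z [ 0. -0. -1.]
row units [-0.0006 -0.0006  0.0037]
```

Emit:
jog_arm([
  {"translation": [0, 0, 0], "rot": [0, 0, 0]},
  {"translation": [0, 0, 0], "rot": [0, 0, 0]},
  {"translation": [0, 0, 0], "rot": [0, 0, 0]},
  {"translation": [0, 0, 0], "rot": [0, 0, 0]},
  {"translation": [0, 0, 0], "rot": [0, 0, 0]},
  {"translation": [0, 0, 0], "rot": [0, 0, 0]},
  {"translation": [0, 0, 0], "rot": [0, 0, 0]},
  {"translation": [0, 0, 0], "rot": [0, 0, 0]},
], jaw=0.85)

```text
time_s: 22.7
tool_pos: [567.7, 6.2, 128.5]
tcp_rot: [3.119, -0.377, -0.0]
ft_force: [-0.6, -0.8, 1.3]
grip_width: 72.6
grip_force: 0.0
```

Emit:
jog_arm([
  {"translation": [0, 0, -0.03], "rot": [0, 0, 0]},
  {"translation": [0, 0, -0.1], "rot": [0, 0, 0]},
  {"translation": [0, 0, -0.12], "rot": [0, 0, 0]},
  {"translation": [0, 0, -0.1], "rot": [0, 0, 0]},
  {"translation": [0, 0, 0], "rot": [0, 0, 0]},
  {"translation": [0, 0, 0], "rot": [0, 0, 0]},
  {"translation": [0, 0, 0], "rot": [0, 0, 0]},
  {"translation": [0, 0, 0], "rot": [0, 0, 0]},
])

```text
time_s: 23.37
tool_pos: [567.2, 6.4, 232.8]
tcp_rot: [3.119, -0.376, -0.002]
ft_force: [-0.6, 1.1, -0.7]
grip_width: 72.7
grip_force: 0.0
```

```bash
python3 st.py; python3 look.py w8; python3 - <<'E'
from h import *
z=np.load('w8.npz'); K,V,p=z['K'],z['V'],z['p'].astype(float)
for x0,x1 in((305,325),(308,328)):
    L=[]
    for y in range(200,217):
        g=p[y,x0:x1].mean(-1); g=np.clip(g-np.median(g)-15,0,None)
        if g.max()>20: L.append(onz((g*np.arange(x0,x1)).sum()/g.sum(),y,140,K,V,True)[:2])
    L=np.array(L); vx,vy,a,b=cv2.fitLine(L.astype(np.float32),cv2.DIST_HUBER,0,.01,.01).ravel()
    print('pointer',np.degrees(np.arctan2(vy,vx))%180,len(L),((L-[a,b])@[-vy,vx]).std(),L[0],L[-1])
E
```

```text
t 23.37 pos [567.2   6.4 232.8] F [-0.6  1.1 -0.7] T [-0.    0.05  0.  ] w 72.7 q [-1.13  0.37  1.31  1.7  -0.36  1.36 -1.56] pointer 166.2 z [-0.001 -0.    -1.   ]
px 314 195
hull (274, 165, 80, 57) blobs [(np.int32(344), np.int32(165), np.int32(3), np.int32(1), np.int32(3)), (np.int32(276), np.int32(166), np.int32(27), np.int32(22), np.int32(127)), (np.int32(348), np.int32(172), np.int32(5), np.int32(2), np.int32(6)), (np.int32(349), np.int32(182), np.int32(5), np.int32(1), np.int32(5)), (np.int32(348), np.int32(190), np.int32(5), np.int32(3), np.int32(7)), (np.int32(315), np.int32(198), np.int32(4), np.int32(20), np.int32(68)), (np.int32(344), np.int32(198), np.int32(5), np.int32(3), np.int32(6)), (np.int32(341), np.int32(206), np.int32(3), np.int32(3), np.int32(5)), (np.int32(287), np.int32(209), np.int32(8), np.int32(6), np.int32(24)), (np.int32(334), np.int32(213), np.int32(1), np.int32(1), np.int32(1)), (np.int32(342), np.int32(213), np.int32(1), np.int32(1), np.int32(1)), (np.int32(296), np.int32(214), np.int32(9), np.int32(7), np.int32(26)), (np.int32(338), np.int32(216), np.int32(1), np.int32(1), np.int32(1)), (np.int32(330), np.int32(220), np.int32(1), np.int32(1), np.int32(1))]
pointer 113.65876 127 [581.5  10.1] [594.2  34.2]
red [530.9  13.7] 19 168.47751282480453
depth at (314, 195) 251.28493 cam z 380.92398986135936
top pt [568.8   6.6 140.8]
pointer 167.88884 17 0.055994644941943165 [564.06178141   6.03820815] [550.43284742   9.05212024]
pointer 167.88954 17 0.055937801809627596 [564.06178141   6.03820815] [550.43279706   9.05191544]
```

The pointer is at 167.9° and the mark at about 168.7°. The dial top is at 140 mm, so it is home, and the arm is clear. Handing in.

```bash
python3 -c "
from station import env; print(env.close_job())"
```

```text
the job is handed in; nothing more can be done
None
```

The dial is fully home on the keyed spindle, its pointer reads about 1° from the red closed mark, and the job is handed in with the arm clear; one regrip along the way missed and pressed about 14 N on the seated dial's top, above your 5–10 N guide.

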